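Check a tyre gauge: clamp it down and hold the test lever on the mark

TASK

The chrome tyre gauge is already lying in the gauge tester with its head on the test valve: shut the toggle clamp on it by swinging the clamp's raised handle down towards the robot until it lies flat and locked. Only then press the spring-return lever's paddle down until the needle of the master gauge stands on the heavy centre mark, at 12 o'clock (pointing away from the robot, where the lever is level), without ever letting the needle run past the long line at 3 o'clock. Keep the needle steady on the mark for three seconds and finish the program still holding the lever there, with the gauge still seated and clamped and everything else on the counter left where it was.

Things in the scene. Friction and masses are not known exactly. Their poses are not given: they have to be found in the camera images.
- tester: Bench tester for tyre gauges, fixed: grey base plate 12 mm thick, x -150 to 190, y -165 to 165 mm in its frame. Seen from the robot: toggle clamp with tyre gauge on the left, master gauge in the middle, lever valve with paddle on the right. Origin on the counter; x away from the robot (yaw up to 0.3 rad either way), y left, z up. Positions below are (x, y, z) in mm in this frame.
- dial_center (a point): Centre of the master gauge's dial: white face 100 mm across, facing up, at (55, 0, 94); steel bezel 112 mm across up to z = 102; it stands on a grey console 124 mm wide. 12 o'clock is towards the tester's +x, 3 o'clock towards -y.
- clamp_handle (a joint): Toggle clamp's handle against its bar, rad: 0 open (handle 70 degrees up, bar 50 degrees up), 2.01 at dead centre with the bar level on the gauge, 2.04 at the stop just past it. Handle down brings the bar down on the far side; the handle's pin in the bar moves from (-12, 115, 40) open to (-26, 115, 58) shut. It stays where left; 4 to 8 N at the grip shut it.
- clamp_grip (a point): On the upper face of the clamp handle's black grip (18 mm wide and thick, 80 mm long: 20 mm beyond this point, 60 mm back). Open at (-41, 115, 147), handle leaning 20 degrees from upright towards the robot, upper face away from the robot. Shut at (-135, 115, 77), handle flat (5 degrees up), end towards the robot. It moves in the plane y = 115, on an arc bulging up and towards the robot.
- lever: Steel lever of the lever valve with a black plastic paddle 42 x 46 x 10 mm at its robot-side end. Origin on its level pin (along y) at (20, -110, 95); the paddle's centre lies 150 mm from the pin along the lever's own -x.
- pad_top (a point): Centre of the paddle's upper face, where to press. Released at (-126, -110, 130), tilted 0.2 rad, robot end up; on the centre mark at (-130, -110, 100) with the paddle level: 30 mm of travel. The lower stop is another 30 mm down.
- lever_angle (a joint): Lever angle, rad: 0 released (raised 0.2 rad), 0.2 level with the master needle on its centre mark, 0.4 at the lower stop. Return spring: about 3.5 N at the paddle to start it, 9 N at 0.2, 15 N at 0.4.
- needle (a joint): Black needle of the master gauge, clockwise angle from rest at the lower left, rad: 0 at rest, 2.356 at 12 o'clock (middle of the heavy centre mark, which is about 0.3 rad wide to either side), 3.93 at the long line at 3 o'clock. It follows the lever: needle = 11.78 x lever angle, about 0.079 rad per mm at the paddle.
- gauge: Chrome pencil tyre gauge under test, loose: head 22 mm across and 18 mm high over the test valve's stem; barrel 13 mm thick reaching 145 mm from the head along the gauge's own x (away from the robot) to a rest. Origin at the centre of the head's underside, at (65, 115, 26) when seated.
- test_valve (a point): Top of the test valve's brass stem (8 mm across), inside the gauge's head, at (65, 115, 34). The clamp bar turns about a pin at (0, 115, 64), reaches 76 mm from it and carries a rubber-tipped spindle that comes down on top of the gauge's head.
- hammer: Bystander: red plastic weight hammer with white nylon tips, 275 mm long, lying left of the tester.
- strip_a: Bystander: dull silver adhesive weight strip, 152 x 19 x 5 mm, on the counter just in front of the tester, left.
- strip_b: Bystander: the same, on the right.
- cap_a: Bystander: green aluminium valve cap 13 mm across, 14 mm high, standing on the tester's base plate in front of the master gauge.
- cap_b: Bystander: the same, a second one.
- valve_driver: Bystander: black-handled valve core screwdriver 160 mm long, on the counter at the right.
- cleaner_can: Bystander: spray can 60 mm across and 190 mm high, standing at the far right.

How it is judged:
By the outcome, as a careful person would: the job done as asked, in the order asked, and still so for the second after the job is handed in, while the arm keeps its last pose, push and grip.
It also fails if it takes over 48 s, if anything falls off the work surface, if the arm or the gripper's body presses on something with over 40 N, if the wrist force passes 120 N, or if a joint passes its speed limit or range.

ROBOT

A 6-joint arm with a two-finger parallel gripper is mounted at the origin on the work surface. World frame = base frame: x ahead of the robot, y to its left, z up, the work surface at z = 0. Lengths are in m, angles in degrees, forces in N, time in s.
With the tool pointing down it reaches from about 0.375 to 0.9 m from the base axis. Payload 3.1 kg.
Tool frame: the origin (TCP) lies on the centre line of the jaws, within the pads' length; the fingertips stand 8 mm ahead of it and the grasp point (between the pads) lies 11 mm behind it; y points along the fingers, x is the direction in which the jaws open and shut, and the axes are right-handed (so a half turn about y gives the same grasp; the last joint's range is limited). The gripper opens to 87 mm and grips with 3 to 60 N. Pads are 19 mm wide; open, the fingers measure 117 mm over their backs; the gripper's body (75 mm by 190 mm) begins 51 mm behind the grasp point.
Start: joints at [57.955, 30.224, 82.088, -0, 67.689, -10.227], TCP at [0.232, 0.58, 0.231] pointing down, gripper open.
Joint ranges: [-176.69, 176.69], [-43.24, 126.21], [12.49, 139.97], [-82, 262], [0, 151.66], [-163.58, 163.58]. Speed limits (degrees/s): [159.86, 159.86, 180, 180, 180, 180].

INTERFACE

Orientations are given as a 3x3 rotation matrix whose columns are the frame's x, y, z axes.
In Python, from rig import read_state, imaging, job, spotter gives the robot as it stands.
- The arm moves only by the tool apply_moves, never from a script. Its argument "steps" is a list of rows, each an object of numbers: "x", "y", "z": the shift along the world's x, y, z in mm; "spin": the turn about the world's z in rad. In form: [{"x": .., "y": .., "z": .., "spin": ..}, ...]. A call has 1 to 12 rows; each row shifts and turns the pose as measured when the row begins; what a row does not reach is not made up. A row lasts 1/10 s, in which the tool goes at most 50 mm and 8.59 degrees, less where a joint would pass 70% of its speed; a pose out of reach is approached as far as the arm can. A call is refused whole if a number of a shift passes 50 or a number of a turn 0.15, either way. A call with a gripper value outside its range is refused whole. "grip" is the finger opening in mm, from 0 to 87, set as the call begins (left out, the last holds). The fingers move at their own pace and stop on an object; the grip force is fixed at half the most. Time passes only in rows, so rows that do not move let the fingers close. It gives the time, the measured TCP pose, the force and the opening at its end, in the units of the state.
- read_state(): the state, without advancing time (a new reading comes with each control period).
- imaging.capture(name): name is "scene" or "top" or "wrist"; returns the picture (384x512x3 uint8, red, green, blue); there is no depth.
- imaging.camera_params(name): a dict with "fov_y" (degrees; the focal length in pixels is half the picture's height over the tangent of half this angle, whatever the lens; pixels are square), "cx", "cy" (the principal point, pixels), "R" (3x3) and "t" (3): a world point X has camera coordinates R X + t. Camera axes: x right, y down, z forward; pixel columns grow to the right and rows downward; lengths in m; the calibration is good to about 2 mm. The wrist camera is an equidistant fisheye: a pixel r from the principal point sees the ray r / f radians off the axis. A picture is of the moment at which its call begins: read the wrist's pose just before it. camera_params takes no time and is no camera call; for the wrist camera it gives the pose at the moment of the call.
- job.hand_in(): hands the job in, once; it reports no verdict.
Trained networks look in the newest picture that a camera, given by its name, has taken for a name from the list of things; names that differ only in an ending like _2 or _b are one class to them, and where a whole thing is asked for, a point or a joint stands for the part that bears it (a point fixed in the world has none). Each returns a list of dicts, best first, with "score" (0 to 1); they miss things now and then, are a little off and sometimes report something else, mostly with a low value. They report only what shows in the picture. A call takes as long as a camera call.
- spotter.cut_out(name, camera): "mask" (384x512 bool, what is visible of it) and "rect" ([left, top, width, height] in pixels, round what is visible of it).
The state is a dict: "time_s": time; "joint_positions": joint angles; "qvel": joint speeds; "tau": joint torques, N m; "position": TCP position; "tcp_rot": TCP orientation; "force": force on the tool from outside, world axes, zero at the start; "moment": the same for the moment, N m; "opening": opening from 0.0 (shut) to 1.0 (fully open).
Only numpy, scipy, OpenCV 4.12 (cv2) and the standard library are available. Lean on these libraries where they do the work, as an engineer would, in place of code of your own. Each camera call takes 0.05 s, during which the arm holds its last target.

## Working session

There is one attempt and no reset: what is moved stays moved. The work goes in short steps, Python scripts to look and compute and a tool call to move; the robot and the scene stay as the last step left them, time stands still between calls to the robot, and variables do not carry over. Pictures are saved under pics/ and viewed, and the job is handed in when it is done.

Besides the shell and the picture viewer there is one more tool, called as name(argument=value, ...), one argument or row to a line, values as JSON. apply_moves: Moves the arm, as the interface text tells. Its arguments: {"type":"object","properties":{"steps":{"type":"array"},"grip":{"type":"number"}},"required":["steps"]}

```bash
mkdir -p pics
python3 - <<'E'
from rig import read_state, imaging, job, spotter
import cv2
for n in ("scene","top","wrist"):
    im=imaging.capture(n); cv2.imwrite(f"pics/{n}0.png",im[:,:,::-1])
    p=imaging.camera_params(n); print(n,p)
s=read_state(); print(s)
E
```

```text
scene {'fov_y': 51.58843977390534, 'cx': 259.52749596807644, 'cy': 190.6504318611158, 'R': array([[-0.81906958,  0.57354793,  0.0129534 ],
       [ 0.39130081,  0.57503373, -0.71848443],
       [-0.41953391, -0.58342007, -0.69542241]]), 't': array([ 0.43755814, -0.12164883,  1.6519861 ])}
top {'fov_y': 54.093124840712186, 'cx': 253.1149493031686, 'cy': 193.0273911915018, 'R': array([[ 0.00321892, -0.99987708,  0.01534453],
       [-0.98238651, -0.00602876, -0.18676296],
       [ 0.18683251, -0.01447308, -0.98228516]]), 't': array([-0.01020847,  0.56408656,  1.27139923])}
wrist {'fov_y': 65.70646984690485, 'cx': 257.7604158243674, 'cy': 190.4687018409084, 'R': array([[ 0.37349471,  0.92762972, -0.00219371],
       [ 0.89237976, -0.35865414,  0.27390796],
       [ 0.25329838, -0.1042608 , -0.96175341]]), 't': array([-0.62299565, -0.03211627,  0.39308373])}
{'time_s': 0.15, 'joint_positions': array([ 5.79559706e+01,  3.02685356e+01,  8.21399471e+01, -1.71630184e-03,
        6.76897574e+01, -1.02245196e+01]), 'qvel': array([-0.01953741, -0.1282998 , -0.16419142, -0.02804132,  0.07428107,
       -0.00920489]), 'tau': array([ 9.06548066e-04, -4.40430272e+01, -1.76842207e+01,  6.34007715e-02,
        5.52882208e-02, -1.06903706e-04]), 'position': array([0.23195474, 0.57976432, 0.22977471]), 'tcp_rot': array([[ 3.71672644e-01, -8.86232852e-04, -9.28363431e-01],
       [ 9.28362312e-01, -1.46807873e-03,  3.71673597e-01],
       [-1.69229996e-03, -9.99998530e-01,  2.77100476e-04]]), 'force': array([-0.49162374,  0.10994522,  0.18227445]), 'moment': array([-0.02013445,  0.0214991 ,  0.04039661]), 'opening': 0.998325115175049}
```

View pics/scene0.png

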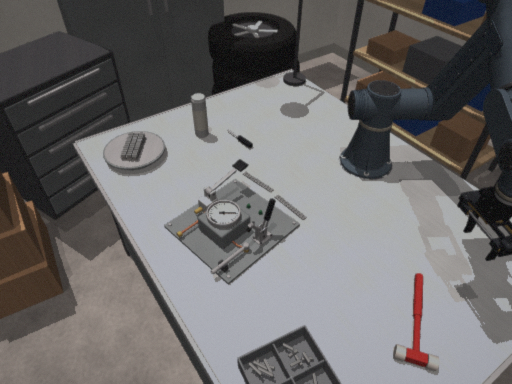

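View pics/top0.png

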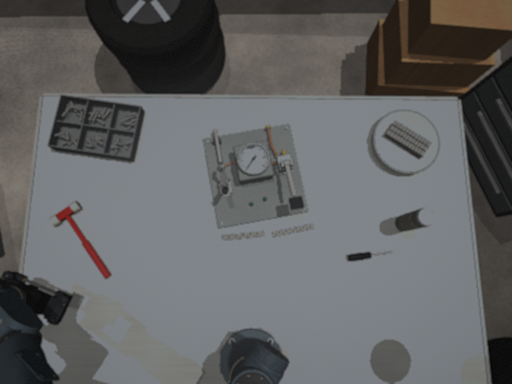

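View pics/wrist0.png

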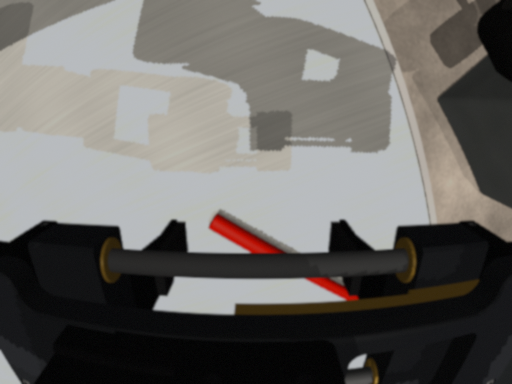

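Run:
```python
import cv2
a=cv2.imread("pics/top0.png")[115:245,190:325]; cv2.imwrite("pics/top0z.png",cv2.resize(a,None,fx=4.5,fy=4.5,interpolation=cv2.INTER_CUBIC))
a=cv2.imread("pics/scene0.png")[150:285,155:315]; cv2.imwrite("pics/scene0z.png",cv2.resize(a,None,fx=4.4,fy=4.4,interpolation=cv2.INTER_CUBIC))
```

```text
(no output)
```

View pics/top0z.png

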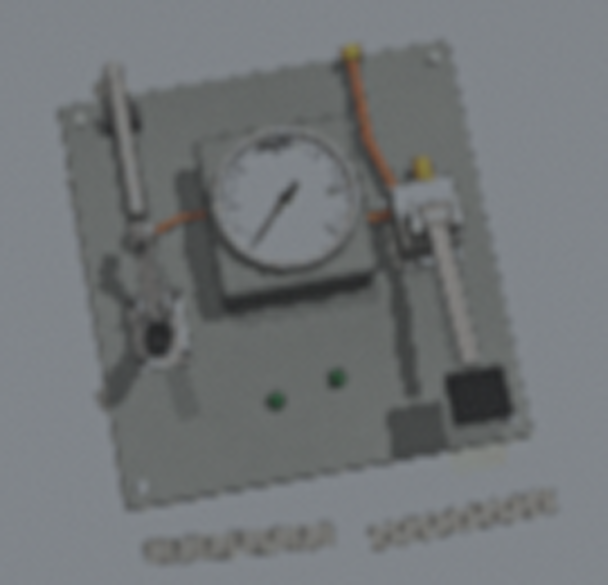

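View pics/scene0z.png

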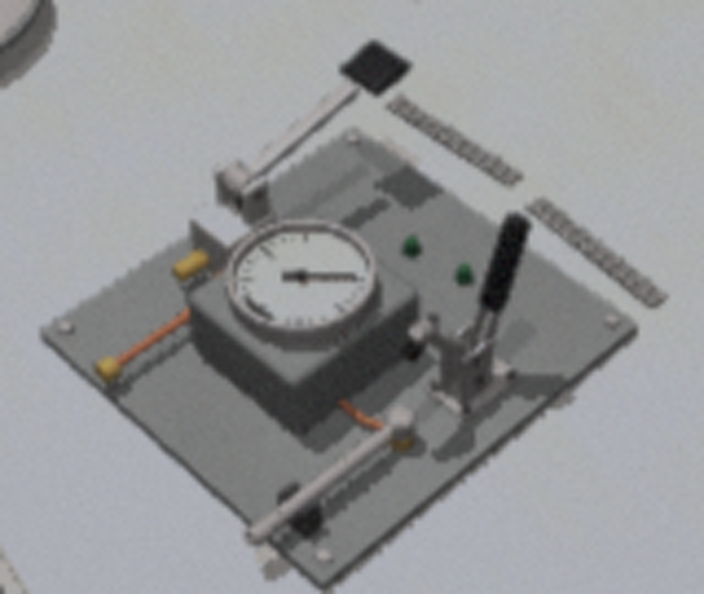

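```bash
cat > h.py <<'E'
import numpy as np, cv2
from rig import read_state, imaging, job, spotter
def proj(P,p):
    f=192/np.tan(np.radians(p['fov_y']/2)); c=np.asarray(P)@p['R'].T+p['t']
    return np.c_[f*c[:,0]/c[:,2]+p['cx'], f*c[:,1]/c[:,2]+p['cy']]
def fproj(P,p):
    f=192/np.tan(np.radians(p['fov_y']/2)); c=np.asarray(P)@p['R'].T+p['t']
    r=np.hypot(c[:,0],c[:,1]); th=np.arctan2(r,c[:,2])
    return np.c_[f*th*c[:,0]/r+p['cx'], f*th*c[:,1]/r+p['cy']]
def T(q,P):
    P=np.asarray(P,float)/1000; c,s=np.cos(q[2]),np.sin(q[2])
    return P@np.array([[c,-s,0],[s,c,0],[0,0,1]]).T+[q[0],q[1],0]
E
python3 - <<'E'
from h import *
from scipy.optimize import least_squares
M=np.array([[190,165,12],[190,-165,12],[-150,-165,12],[-150,165,12],[55,0,94],[-126,-110,130]])
tz=np.array([[60,108],[447,42],[532,433],[128,508],[288,198],[479,394]])
sz=np.array([[325,588],[42,335],[350,128],[636,328],[303,276],[376,66]])
t=(tz+.5)/4.5-.5+[190,115]; s=(sz+.5)/4.4-.5+[155,150]
pt,ps=imaging.camera_params("top"),imaging.camera_params("scene")
for w in ((1,0),(0,1),(1,1)):
    f=lambda q:np.r_[w[0]*(proj(T(q,M),pt)-t).ravel(),w[1]*(proj(T(q,M),ps)-s).ravel()]
    r=least_squares(f,[.6,0,0],loss='soft_l1'); print(w,r.x.round(4),f(r.x).round(1))
q=r.x
np.save('q.npy',q)
for n,P in dict(open=(-41,115,147),shut=(-135,115,77),pad=(-126,-110,130),padc=(-130,-110,100),dial=(55,0,94)).items(): print(n,T(q,[P]).round(4))
print(read_state()['time_s'])
E
```

```text
(1, 0) [ 0.6231 -0.0172  0.1879] [-0.2 -0.4  0.3 -0.6  0.4  0.3 -0.1  0.3 -0.4  0.3  0.1 -0.1 -0.  -0.
 -0.  -0.   0.  -0.   0.  -0.  -0.   0.  -0.  -0. ]
(0, 1) [ 0.6251 -0.0124  0.1918] [-0.  -0.  -0.  -0.  -0.  -0.  -0.  -0.  -0.  -0.  -0.  -0.  -0.1  0.1
 -0.9 -0.3  0.8 -0.3  0.9 -0.8 -0.1  1.3 -0.4 -0.1]
(1, 1) [ 0.6235 -0.0156  0.1904] [-0.7 -0.4 -0.2 -0.8  0.   0.1 -0.4  0.3 -0.9  0.1 -0.3 -0.3 -0.3 -0.9
 -0.9 -1.1  0.7 -0.9  0.7 -1.5 -0.2  0.5 -0.5 -0.7]
open [[0.5615 0.0895 0.147 ]]
shut [[0.4692 0.0717 0.077 ]]
pad [[ 0.5206 -0.1475  0.13  ]]
padc [[ 0.5167 -0.1483  0.1   ]]
dial [[ 0.6775 -0.0052  0.094 ]]
0.15
```

apply_moves(
  steps=[
    {"x":30,"y":-40,"spin":0.05},
    {"x":30,"y":-40,"spin":0.05},
    {"x":30,"y":-40,"spin":0.05},
    {"x":30,"y":-40,"spin":0.05},
    {"x":30,"y":-40,"spin":0.05},
    {"x":30,"y":-40,"spin":0.05},
    {"x":30,"y":-40,"spin":0.05},
    {"x":30,"y":-40,"spin":0.05},
    {"x":30,"y":-40,"spin":0.05},
    {"x":30,"y":-40,"spin":0.05},
    {"x":30,"y":-40,"spin":0.05},
    {"x":20,"y":-30,"spin":0.03},
  ],
  grip=0,
)

```text
invalid input at $.steps[0]: expected keys x, y, z, spin
```

apply_moves(
  steps=[
    {"x":30,"y":-40,"z":0,"spin":0.05},
    {"x":30,"y":-40,"z":0,"spin":0.05},
    {"x":30,"y":-40,"z":0,"spin":0.05},
    {"x":30,"y":-40,"z":0,"spin":0.05},
    {"x":30,"y":-40,"z":0,"spin":0.05},
    {"x":30,"y":-40,"z":0,"spin":0.05},
    {"x":30,"y":-40,"z":0,"spin":0.05},
    {"x":30,"y":-40,"z":0,"spin":0.05},
    {"x":30,"y":-40,"z":0,"spin":0.05},
    {"x":30,"y":-40,"z":0,"spin":0.05},
    {"x":20,"y":-40,"z":0,"spin":0.05},
    {"x":0,"y":0,"z":0,"spin":0},
  ],
  grip=0,
)

```text
time_s: 1.35
position: [0.5528, 0.1323, 0.2274]
tcp_rot: [[-0.198, 0.001, -0.98], [0.98, -0.001, -0.198], [-0.002, -1.0, -0.0]]
force: [-0.1, 0.9, 0.7]
opening: 0.03
```

Run:
```python
from h import *
q=np.load('q.npy')
for n in ("wrist","top"):
    p=imaging.camera_params(n); im=imaging.capture(n)
    cv2.imwrite(f"pics/{n}1.png",im[:,:,::-1])
    pr=fproj if n=="wrist" else proj
    M=[(-41,115,147),(-48,115,166),(-150,165,12),(-150,-165,12),(55,0,94),(-126,-110,130)]
    print(n,pr(T(q,M),p).round(1).tolist())
    if n=="wrist":
        o=im[:,:,::-1].copy()
        for u in pr(T(q,M),p): cv2.circle(o,tuple(int(round(v)) for v in u),3,(0,0,255),1)
        cv2.imwrite("pics/wrist1o.png",cv2.resize(o,None,fx=1.5,fy=1.5))
    else: cv2.imwrite("pics/top1z.png",cv2.resize(im[115:245,190:325,::-1],None,fx=4.5,fy=4.5,interpolation=cv2.INTER_CUBIC))
```

```text
wrist [[206.9, 200.4], [202.5, 199.3], [264.5, 81.9], [42.1, 99.6], [125.5, 261.7], [13.3, 117.6]]
top [[223.9, 188.3], [223.9, 189.2], [217.6, 227.8], [307.9, 210.9], [252.7, 158.7], [295.8, 201.9]]
```

View pics/wrist1o.png

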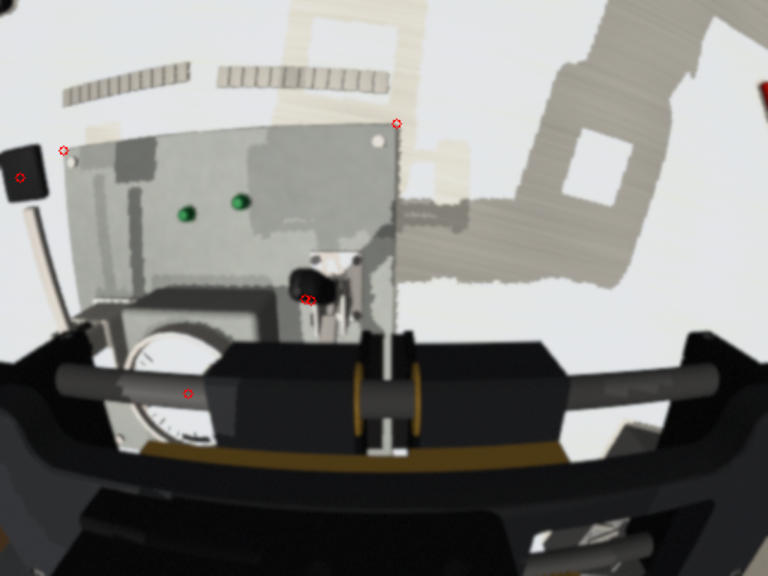

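apply_moves(
  steps=[
    {"x":19,"y":-19,"z":0,"spin":0},
    {"x":18,"y":-18,"z":0,"spin":0},
    {"x":0,"y":0,"z":0,"spin":0},
    {"x":0,"y":0,"z":-25,"spin":0},
    {"x":0,"y":0,"z":-25,"spin":0},
    {"x":0,"y":0,"z":-20,"spin":0},
    {"x":0,"y":0,"z":0,"spin":0},
  ],
  grip=0,
)

```text
time_s: 2.15
position: [0.578, 0.1114, 0.1553]
tcp_rot: [[-0.21, -0.011, -0.978], [0.978, 0.006, -0.21], [0.008, -1.0, 0.01]]
force: [-1.2, -0.4, -0.1]
opening: 0.003
```

Run:
```python
from h import *
print(read_state()['position'],read_state()['force'])
im=imaging.capture("scene")
cv2.imwrite("pics/scene2.png",cv2.resize(im[130:300,155:355,::-1],None,fx=3.5,fy=3.5,interpolation=cv2.INTER_CUBIC))
```

```text
[0.57803176 0.11139891 0.15527813] [-1.17215797 -0.35014951 -0.0723336 ]
```

View pics/scene2.png

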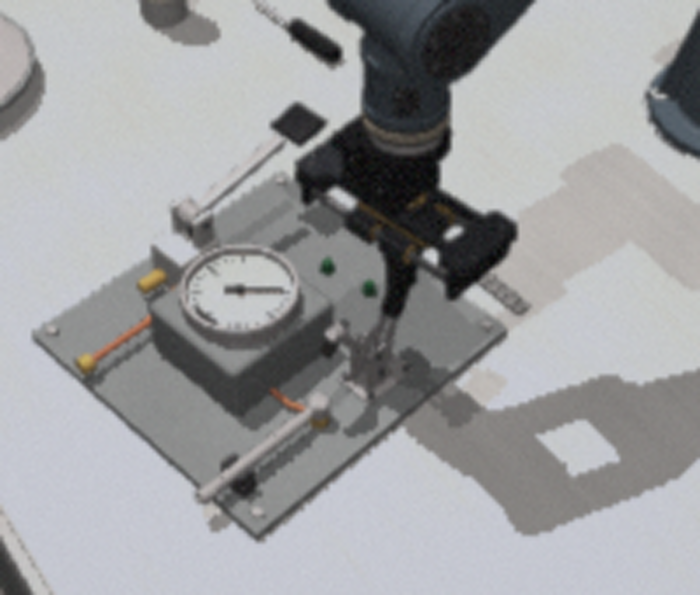

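apply_moves(
  steps=[
    {"x":4,"y":-10,"z":0,"spin":0},
    {"x":4,"y":-10,"z":0,"spin":0},
    {"x":0,"y":0,"z":0,"spin":0},
  ],
  grip=0,
)

```text
time_s: 2.5
position: [0.5882, 0.0924, 0.1598]
tcp_rot: [[-0.214, -0.004, -0.977], [0.977, 0.006, -0.214], [0.007, -1.0, 0.003]]
force: [0.1, -0.2, 0.3]
opening: 0.008
```

apply_moves(
  steps=[
    {"x":-9,"y":-1,"z":-2,"spin":0},
    {"x":-9,"y":-2,"z":-2,"spin":0},
    {"x":-9,"y":-2,"z":-1,"spin":0},
    {"x":-9,"y":-2,"z":-2,"spin":0},
    {"x":-9,"y":-2,"z":-3,"spin":0},
    {"x":0,"y":0,"z":0,"spin":0},
  ],
  grip=0,
)

```text
time_s: 3.1
position: [0.55, 0.0836, 0.1542]
tcp_rot: [[-0.209, 0.024, -0.978], [0.978, 0.01, -0.208], [0.005, -1.0, -0.026]]
force: [0.9, 2.0, 0.1]
opening: 0.004
```

apply_moves(
  steps=[
    {"x":-10,"y":-1,"z":-2,"spin":0},
    {"x":-10,"y":-1,"z":-4,"spin":0},
    {"x":-10,"y":-1,"z":-5,"spin":0},
    {"x":-9,"y":-1,"z":-6,"spin":0},
    {"x":-9,"y":-1,"z":-7,"spin":0},
    {"x":0,"y":0,"z":0,"spin":0},
  ],
  grip=0,
)

```text
time_s: 3.7
position: [0.5166, 0.0768, 0.1406]
tcp_rot: [[-0.208, 0.067, -0.976], [0.978, 0.007, -0.208], [-0.007, -0.998, -0.067]]
force: [0.4, 1.6, 4.7]
opening: 0.002
```

```bash
cat > look.py <<'E'
import sys
from h import *
k=sys.argv[1]; q=np.load('q.npy')
s=read_state(); d=s['position']-[q[0],q[1],0]; c,sn=np.cos(q[2]),np.sin(q[2])
print('tester TCP mm',(1e3*np.array([c*d[0]+sn*d[1],-sn*d[0]+c*d[1],d[2]])).round(1),s['force'].round(1),s['time_s'])
im=imaging.capture("scene")
cv2.imwrite(f"pics/s{k}.png",cv2.resize(im[120:290,155:355,::-1],None,fx=3.5,fy=3.5,interpolation=cv2.INTER_CUBIC))
E
python3 look.py 3
```

```text
tester TCP mm [-87.5 111.  140.6] [0.4 1.6 4.7] 3.7
```

View pics/s3.png

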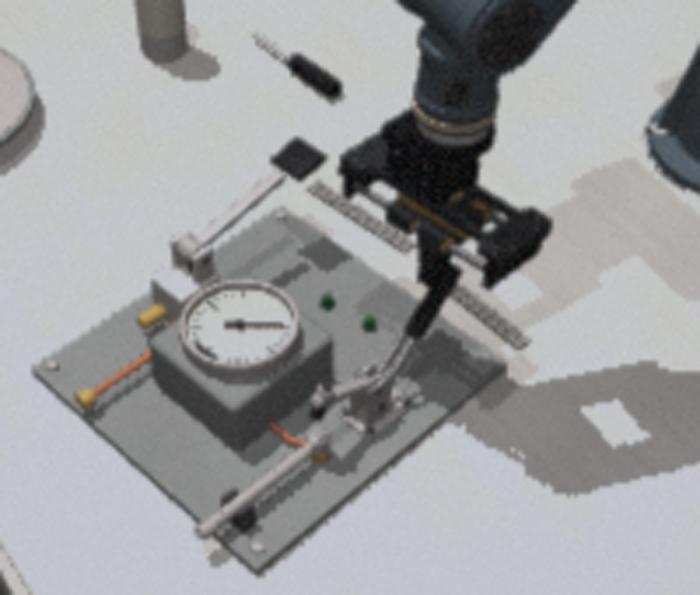

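apply_moves(
  steps=[
    {"x":-6,"y":0,"z":-8,"spin":0},
    {"x":-6,"y":0,"z":-8,"spin":0},
    {"x":-6,"y":0,"z":-8,"spin":0},
    {"x":-6,"y":0,"z":-8,"spin":0},
    {"x":0,"y":0,"z":0,"spin":0},
  ],
  grip=0,
)

```text
time_s: 4.25
position: [0.498, 0.0741, 0.1178]
tcp_rot: [[-0.212, 0.087, -0.973], [0.977, 0.001, -0.213], [-0.017, -0.996, -0.085]]
force: [1.7, -0.2, 1.2]
opening: 0.001
```

```bash
python3 look.py 4
```

```text
tester TCP mm [-106.3  111.9  117.8] [ 1.7 -0.2  1.2] 4.25
```

View pics/s4.png

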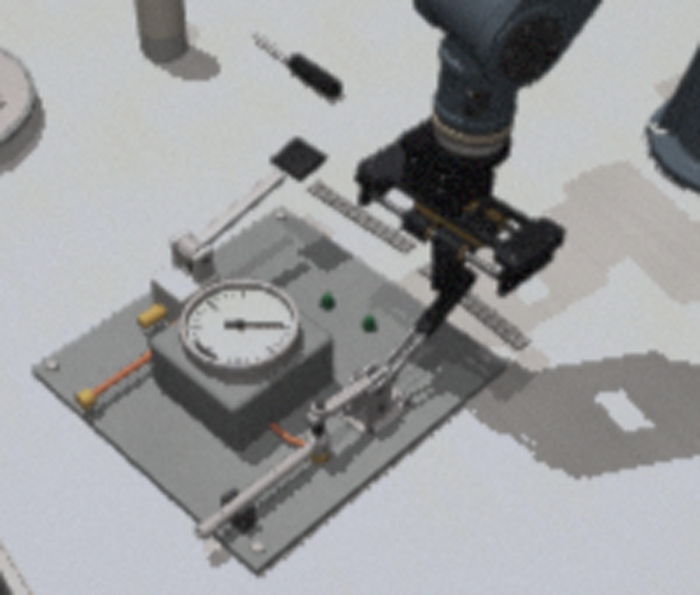

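apply_moves(
  steps=[
    {"x":-5,"y":0,"z":-8,"spin":0},
    {"x":-4,"y":0,"z":-8,"spin":0},
    {"x":-4,"y":0,"z":-8,"spin":0},
    {"x":-3,"y":0,"z":-5,"spin":0},
    {"x":0,"y":0,"z":0,"spin":0},
  ],
  grip=0,
)

```text
time_s: 4.8
position: [0.4845, 0.0725, 0.0905]
tcp_rot: [[-0.214, 0.094, -0.972], [0.977, -0.001, -0.215], [-0.022, -0.996, -0.091]]
force: [0.8, -0.0, 3.0]
opening: 0.002
```

```bash
python3 look.py 5
```

```text
tester TCP mm [-119.9  112.8   90.5] [ 0.8 -0.   3. ] 4.8
```

View pics/s5.png

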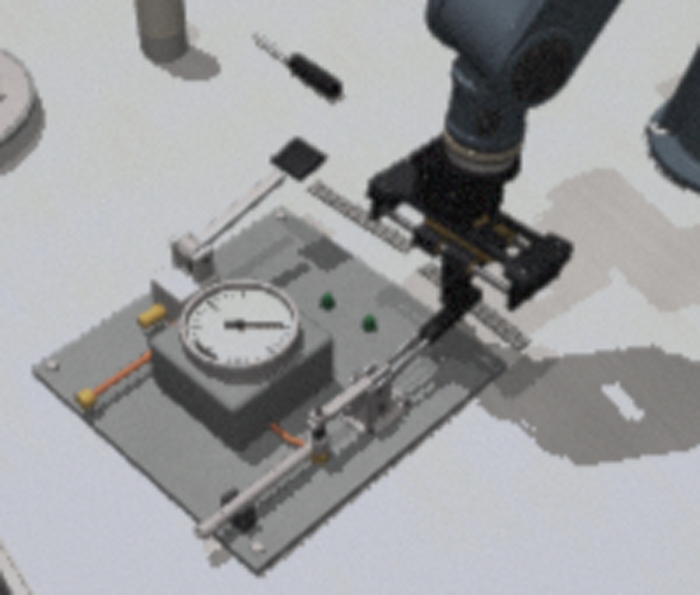

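apply_moves(
  steps=[
    {"x":-1,"y":0,"z":-4,"spin":0},
    {"x":0,"y":0,"z":-4,"spin":0},
    {"x":0,"y":0,"z":0,"spin":0},
  ],
  grip=0,
)

```text
time_s: 5.15
position: [0.4828, 0.0725, 0.082]
tcp_rot: [[-0.215, 0.092, -0.972], [0.976, -0.002, -0.216], [-0.021, -0.996, -0.09]]
force: [0.6, -1.2, 2.3]
opening: 0.007
```

apply_moves(
  steps=[
    {"x":0,"y":0,"z":-3,"spin":0},
    {"x":0,"y":0,"z":-3,"spin":0},
  ],
  grip=0,
)

```text
time_s: 5.35
position: [0.4822, 0.0724, 0.0762]
tcp_rot: [[-0.215, 0.091, -0.972], [0.976, -0.002, -0.216], [-0.022, -0.996, -0.089]]
force: [-2.3, -2.3, 13.2]
opening: -0.001
```

apply_moves(
  steps=[
    {"x":0,"y":0,"z":-2,"spin":0},
    {"x":0,"y":0,"z":0,"spin":0},
  ],
  grip=0,
)

```text
time_s: 5.55
position: [0.4821, 0.0723, 0.0756]
tcp_rot: [[-0.216, 0.092, -0.972], [0.976, -0.002, -0.217], [-0.022, -0.996, -0.089]]
force: [-2.1, -2.1, 14.6]
opening: 0.005
```

```bash
python3 look.py 6
python3 - <<'E'
from h import *
im=imaging.capture("wrist"); cv2.imwrite("pics/w6.png",im[:,:,::-1])
E
```

```text
tester TCP mm [-122.2  113.1   75.6] [-2.1 -2.1 14.6] 5.55
```

View pics/s6.png

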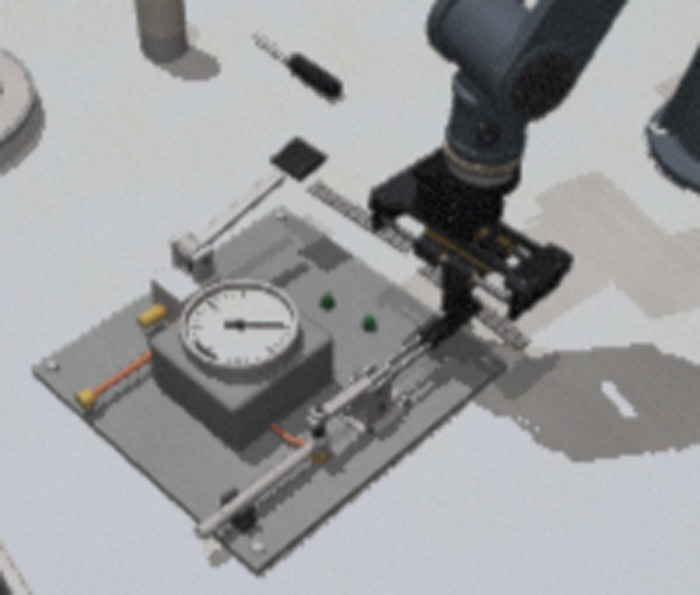

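View pics/w6.png

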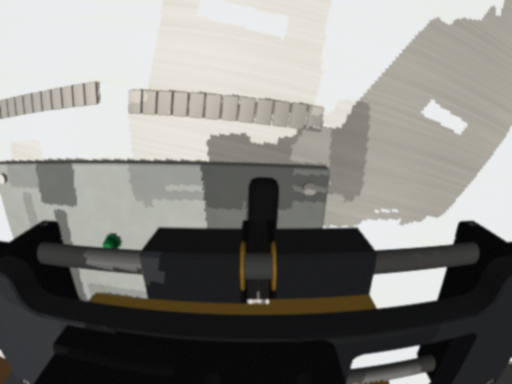

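apply_moves(
  steps=[
    {"x":0,"y":0,"z":-4,"spin":0},
    {"x":0,"y":0,"z":-4,"spin":0},
  ],
  grip=0,
)

```text
time_s: 5.85
position: [0.4818, 0.0723, 0.0706]
tcp_rot: [[-0.217, 0.094, -0.972], [0.976, -0.003, -0.218], [-0.023, -0.996, -0.091]]
force: [-3.8, -3.4, 24.8]
opening: 0.005
```

Run:
```python
from h import *
print(read_state()['force'],read_state()['position'],read_state()['tau'])
im=imaging.capture("scene"); cv2.imwrite("pics/s7.png",cv2.resize(im[190:260,245:325,::-1],None,fx=8,fy=8,interpolation=cv2.INTER_CUBIC))
q=np.load('q.npy');p=imaging.camera_params("scene")
for P in [(-135,115,77),(-155,115,79),(-75,115,72),(-122,113,62),(-41,115,147)]: print(P,((proj(T(q,[P]),p)-[245,190]+.5)*8).round(0), proj(T(q,[P]),p).round(1))
```

```text
[-3.80847528 -3.36477897 24.83109632] [0.48181734 0.07227564 0.07062129] [ 7.90669397e-01 -2.53537488e+01 -5.74604630e+00  3.21277007e-01
 -7.87314177e-01  3.28534479e-03]
(-135, 115, 77) [[343. 121.]] [[287.4 204.6]]
(-155, 115, 79) [[374.  94.]] [[291.3 201.3]]
(-75, 115, 72) [[248. 203.]] [[275.5 214.8]]
(-122, 113, 62) [[318. 158.]] [[284.2 209.3]]
(-41, 115, 147) [[198. 120.]] [[269.3 204.5]]
```

View pics/s7.png

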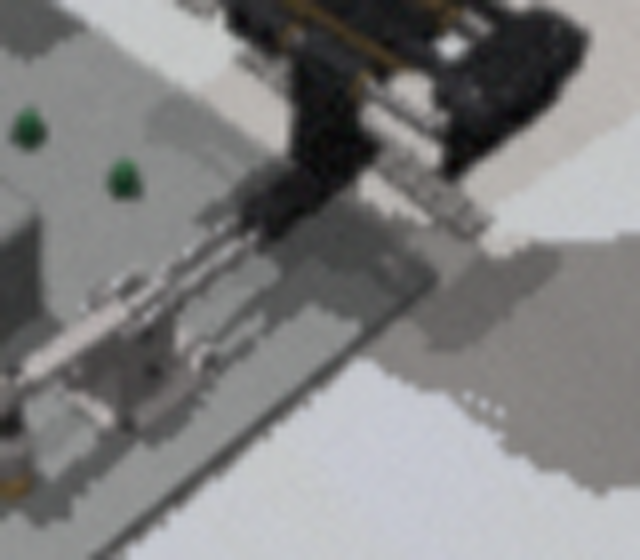

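apply_moves(
  steps=[
    {"x":0,"y":0,"z":10,"spin":0},
    {"x":0,"y":0,"z":20,"spin":0},
    {"x":0,"y":0,"z":30,"spin":0},
    {"x":-5,"y":0,"z":30,"spin":0},
    {"x":-5,"y":0,"z":20,"spin":0},
    {"x":0,"y":0,"z":0,"spin":0},
  ],
  grip=0,
)

```text
time_s: 6.5
position: [0.4669, 0.0741, 0.1827]
tcp_rot: [[-0.215, 0.084, -0.973], [0.976, 0.001, -0.216], [-0.018, -0.996, -0.082]]
force: [0.4, -0.1, -0.7]
opening: 0.006
```

```bash
python3 look.py 8
python3 - <<'E'
from h import *
p=imaging.camera_params("wrist");im=imaging.capture("wrist"); o=im[:,:,::-1].copy()
q=np.load('q.npy')
for u in fproj(T(q,[(-135,115,77),(-155,115,79),(-126,-110,130),(-150,165,12)]),p): cv2.circle(o,tuple(int(round(v)) for v in u),3,(0,0,255),1)
cv2.imwrite("pics/w8.png",cv2.resize(o,None,fx=1.5,fy=1.5))
E
```

```text
tester TCP mm [-136.8  117.8  182.7] [ 0.4 -0.1 -0.7] 6.5
```

View pics/s8.png

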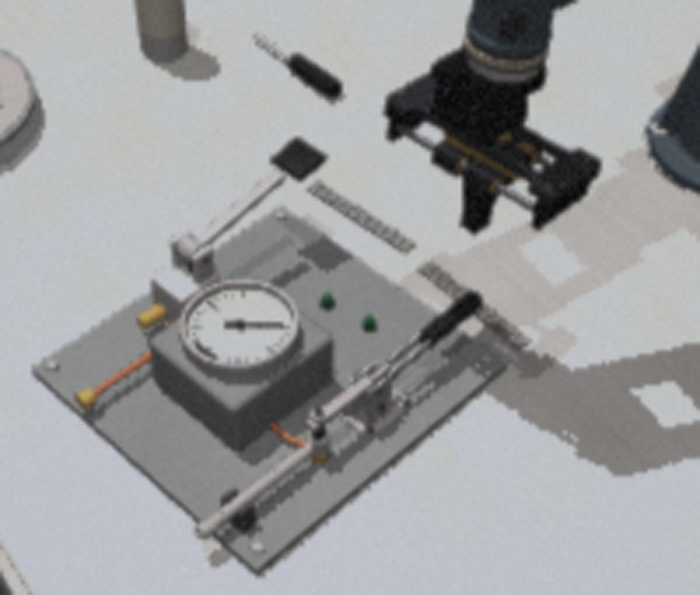

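View pics/w8.png

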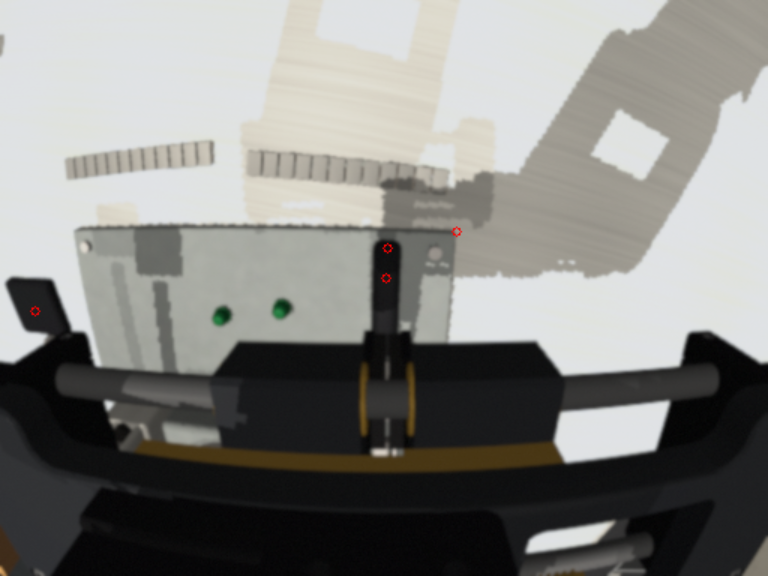

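Run:
```python
from h import *
im=imaging.capture("scene"); q=np.load('q.npy');p=imaging.camera_params("scene")
o=cv2.resize(im[190:250,255:315,::-1],None,fx=9,fy=9,interpolation=cv2.INTER_CUBIC)
for a,col in ((5,(0,0,255)),(12,(255,0,0)),(-2,(0,255,0))):
    a=np.radians(a); d=np.array([-np.cos(a),0,np.sin(a)]); n=np.array([-np.sin(a),0,-np.cos(a)])
    # pivot pin (-26,115,58); grip pt offset in handle frame
    a5=np.radians(5); d5=np.array([-np.cos(a5),0,np.sin(a5)]); n5=np.array([-np.sin(a5),0,-np.cos(a5)])
    off=np.array([-109,0,19]); pt=np.array([-26,115,58])+d*(off@d5)+n*(off@n5)
    P=[pt+d*s+n*t for s,t in ((20,0),(-60,0),(-60,18),(20,18),(20,0))]
    P=[x+np.array([0,9,0]) for x in P]
    u=((proj(T(q,P),p)-[255,190]+.5)*9).astype(int); cv2.polylines(o,[u.reshape(-1,1,2)],False,col,1)
cv2.imwrite("pics/s9.png",o)
```

```text
(no output)
```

View pics/s9.png

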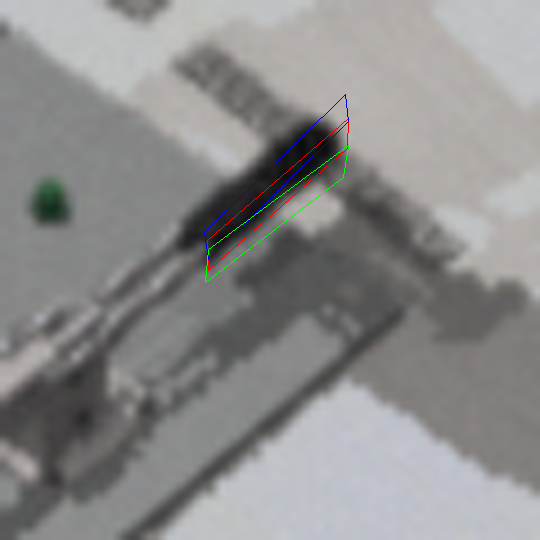

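apply_moves(
  steps=[
    {"x":9,"y":-37,"z":0,"spin":0},
    {"x":9,"y":-37,"z":0,"spin":0},
    {"x":9,"y":-37,"z":0,"spin":0},
    {"x":9,"y":-37,"z":0,"spin":0},
    {"x":9,"y":-37,"z":0,"spin":0},
    {"x":9,"y":-30,"z":0,"spin":0},
    {"x":0,"y":0,"z":0,"spin":0},
  ],
  grip=0,
)

```text
time_s: 7.35
position: [0.5159, -0.1463, 0.1677]
tcp_rot: [[-0.22, 0.058, -0.974], [0.976, 0.01, -0.219], [-0.003, -0.998, -0.059]]
force: [1.0, 0.5, 0.1]
opening: 0.005
```

```bash
python3 look.py 10
python3 - <<'E'
from h import *
p=imaging.camera_params("wrist");im=imaging.capture("wrist"); o=im[:,:,::-1].copy()
q=np.load('q.npy')
for u in fproj(T(q,[(-135,115,77),(-126,-110,130),(-150,-165,12),(-146,-87,134)]),p): cv2.circle(o,tuple(int(round(v)) for v in u),3,(0,0,255),1)
cv2.imwrite("pics/w10.png",cv2.resize(o,None,fx=1.5,fy=1.5))
im=imaging.capture("top");cv2.imwrite("pics/t10.png",cv2.resize(im[115:245,190:325,::-1],None,fx=4.5,fy=4.5,interpolation=cv2.INTER_CUBIC))
E
```

```text
tester TCP mm [-130.4 -107.9  167.7] [1.  0.5 0.1] 7.35
```

View pics/s10.png

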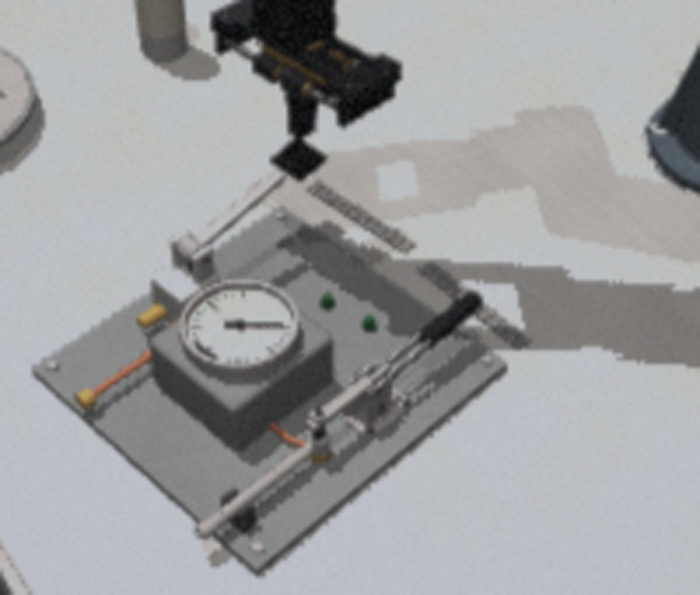

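View pics/w10.png

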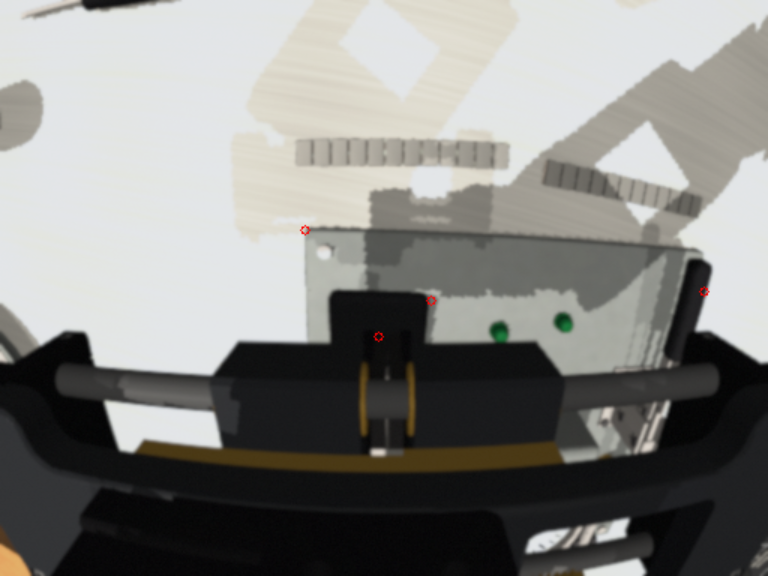

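View pics/t10.png

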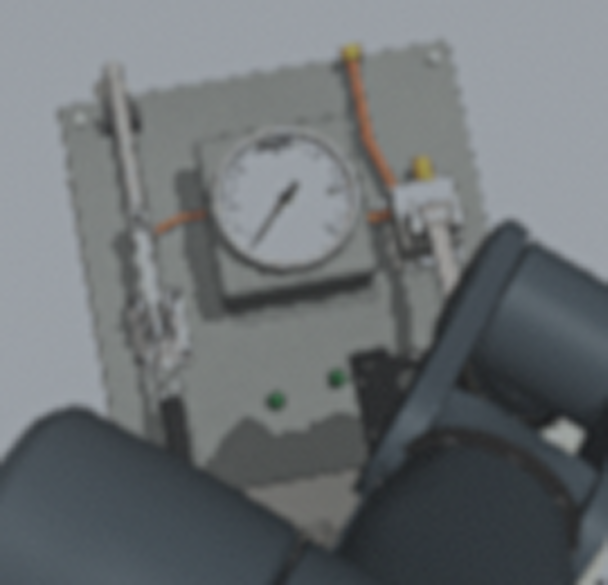

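apply_moves(
  steps=[
    {"x":0,"y":0,"z":-8,"spin":0},
    {"x":0,"y":0,"z":-8,"spin":0},
    {"x":0,"y":0,"z":-8,"spin":0},
    {"x":0,"y":0,"z":0,"spin":0},
  ],
  grip=0,
)

```text
time_s: 7.9
position: [0.5113, -0.1368, 0.1408]
tcp_rot: [[-0.229, 0.051, -0.972], [0.974, 0.015, -0.228], [0.003, -0.999, -0.053]]
force: [-0.1, -3.1, 3.3]
opening: 0.005
```

```bash
cat > dial.py <<'E'
import sys
from h import *
k=sys.argv[1]; q=np.load('q.npy'); s=read_state(); print(s['time_s'],s['position'].round(4),s['force'].round(1))
N=220; R=50; out=[]
for n in ("top","scene"):
    im=imaging.capture(n); p=imaging.camera_params(n)
    # rect view: up = +x tester, right = -y
    g=(np.arange(N)+.5)/N*2-1; X,Y=np.meshgrid(g,g)  # X right, Y down
    P=np.stack([55-Y*R*1.15, -X*R*1.15, np.full_like(X,94)],-1).reshape(-1,3)
    u=proj(T(q,P),p).astype(np.float32).reshape(N,N,2)
    r=cv2.remap(im,u[...,0],u[...,1],cv2.INTER_CUBIC)
    g_=cv2.cvtColor(r,cv2.COLOR_RGB2GRAY).astype(float)
    # darkness along radius, search centre offset
    best=None
    for ox in range(-10,11,2):
      for oy in range(-10,11,2):
        for a in np.arange(-30,300,2.):
            t=np.radians(a-135); rr=np.arange(15,62)  # a: clockwise from lower-left rest
            c=N/2+ox+rr*np.sin(t); d=N/2+oy-rr*np.cos(t)
            v=g_[d.astype(int),c.astype(int)].mean()
            if best is None or v<best[0]: best=(v,a,ox,oy)
    print(n,'needle deg from rest',best[1],'rad',round(np.radians(best[1]),3),'off',best[2:], 'dark',best[0])
    out.append(cv2.resize(r,None,fx=1.8,fy=1.8))
cv2.imwrite(f"pics/d{k}.png",np.hstack(out)[:,:,::-1])
E
python3 dial.py 1
```

```text
7.9 [ 0.5113 -0.1368  0.1408] [-0.1 -3.1  3.3]
top needle deg from rest 2.0 rad 0.035 off (10, -10) dark 106.8936170212766
scene needle deg from rest -4.0 rad -0.07 off (10, -10) dark 96.29787234042553
```

View pics/d1.png

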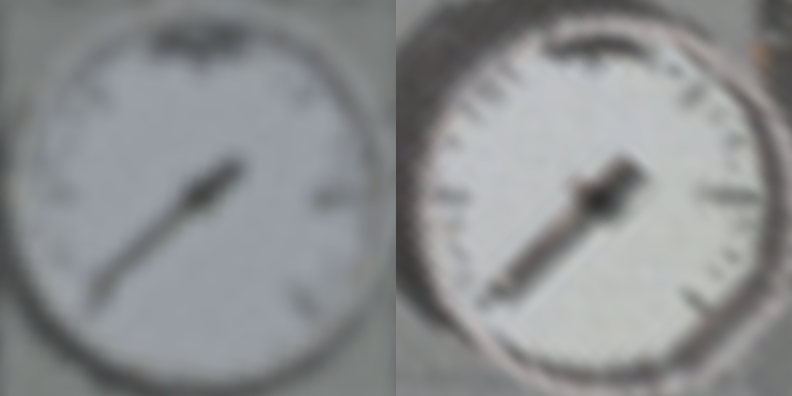

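apply_moves(
  steps=[
    {"x":0,"y":0,"z":8,"spin":0},
    {"x":2,"y":-6,"z":0,"spin":0},
    {"x":2,"y":-6,"z":0,"spin":0},
    {"x":0,"y":0,"z":0,"spin":0},
    {"x":0,"y":0,"z":0,"spin":0},
  ],
  grip=0,
)

```text
time_s: 8.5
position: [0.5158, -0.1493, 0.1512]
tcp_rot: [[-0.228, 0.052, -0.972], [0.974, 0.016, -0.227], [0.004, -0.999, -0.054]]
force: [-0.0, -0.7, 0.3]
opening: 0.008
```

apply_moves(
  steps=[
    {"x":0,"y":0,"z":-5,"spin":0},
    {"x":0,"y":0,"z":-5,"spin":0},
    {"x":0,"y":0,"z":-5,"spin":0},
    {"x":0,"y":0,"z":-5,"spin":0},
    {"x":0,"y":0,"z":-5,"spin":0},
    {"x":0,"y":0,"z":0,"spin":0},
  ],
  grip=0,
)

```text
time_s: 9.1
position: [0.5138, -0.15, 0.1247]
tcp_rot: [[-0.229, 0.048, -0.972], [0.973, 0.015, -0.229], [0.004, -0.999, -0.05]]
force: [-2.0, 0.0, 5.8]
opening: 0.005
```

```bash
python3 dial.py 2
```

```text
9.1 [ 0.5138 -0.15    0.1247] [-2.   0.   5.8]
top needle deg from rest 74.0 rad 1.292 off (10, 6) dark 102.23404255319149
scene needle deg from rest 258.0 rad 4.503 off (-10, -10) dark 96.17021276595744
```

View pics/d2.png

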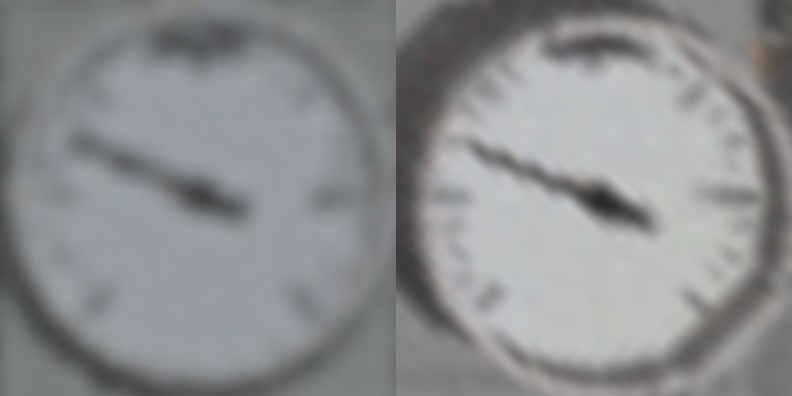

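apply_moves(
  steps=[
    {"x":0,"y":0,"z":-3,"spin":0},
    {"x":0,"y":0,"z":-3,"spin":0},
    {"x":0,"y":0,"z":-3,"spin":0},
    {"x":0,"y":0,"z":-2,"spin":0},
    {"x":0,"y":0,"z":0,"spin":0},
  ],
  grip=0,
)

```text
time_s: 9.7
position: [0.5129, -0.1502, 0.1152]
tcp_rot: [[-0.231, 0.047, -0.972], [0.973, 0.014, -0.23], [0.003, -0.999, -0.049]]
force: [-2.5, -0.6, 7.0]
opening: 0.006
```

```bash
python3 dial.py 3
```

```text
9.7 [ 0.5129 -0.1502  0.1152] [-2.5 -0.6  7. ]
top needle deg from rest 104.0 rad 1.815 off (10, 10) dark 99.74468085106383
scene needle deg from rest 104.0 rad 1.815 off (10, 10) dark 88.08510638297872
```

View pics/d3.png

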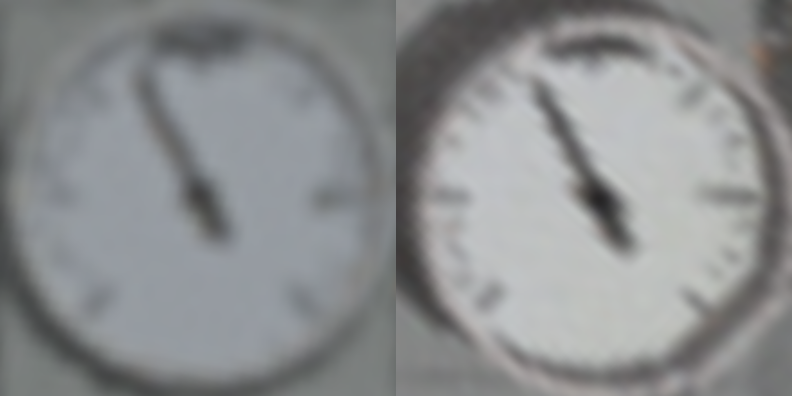

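apply_moves(
  steps=[
    {"x":0,"y":0,"z":-3,"spin":0},
    {"x":0,"y":0,"z":-3,"spin":0},
    {"x":0,"y":0,"z":0,"spin":0},
  ],
  grip=0,
)

```text
time_s: 10.1
position: [0.5126, -0.1502, 0.1107]
tcp_rot: [[-0.231, 0.047, -0.972], [0.973, 0.014, -0.231], [0.002, -0.999, -0.049]]
force: [-1.1, -0.5, 8.2]
opening: 0.007
```

```bash
python3 dial.py 4
```

```text
10.1 [ 0.5126 -0.1502  0.1107] [-1.1 -0.5  8.2]
top needle deg from rest 126.0 rad 2.199 off (4, 10) dark 102.02127659574468
scene needle deg from rest 124.0 rad 2.164 off (6, 10) dark 88.72340425531915
```

View pics/d4.png

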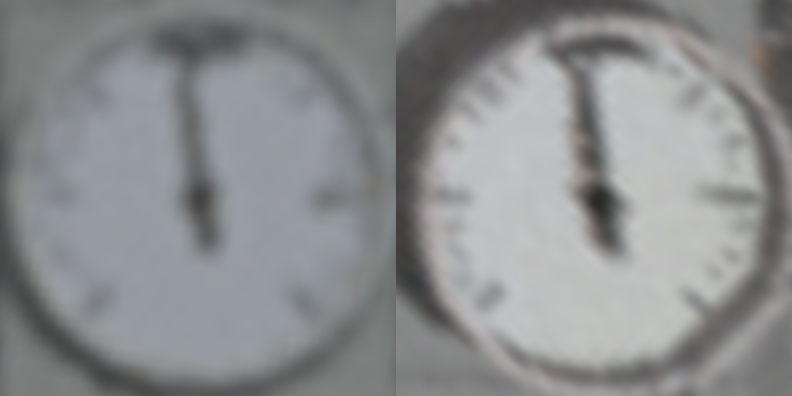

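apply_moves(
  steps=[
    {"x":0,"y":0,"z":-2,"spin":0},
    {"x":0,"y":0,"z":0,"spin":0},
    {"x":0,"y":0,"z":0,"spin":0},
  ],
  grip=0,
)

```text
time_s: 10.5
position: [0.5126, -0.1502, 0.1105]
tcp_rot: [[-0.232, 0.048, -0.972], [0.973, 0.013, -0.232], [0.002, -0.999, -0.049]]
force: [-1.2, -0.6, 8.3]
opening: 0.006
```

```bash
python3 dial.py 5
```

```text
10.5 [ 0.5126 -0.1502  0.1105] [-1.2 -0.6  8.3]
top needle deg from rest 126.0 rad 2.199 off (4, 10) dark 103.7872340425532
scene needle deg from rest 126.0 rad 2.199 off (6, 10) dark 97.61702127659575
```

View pics/d5.png

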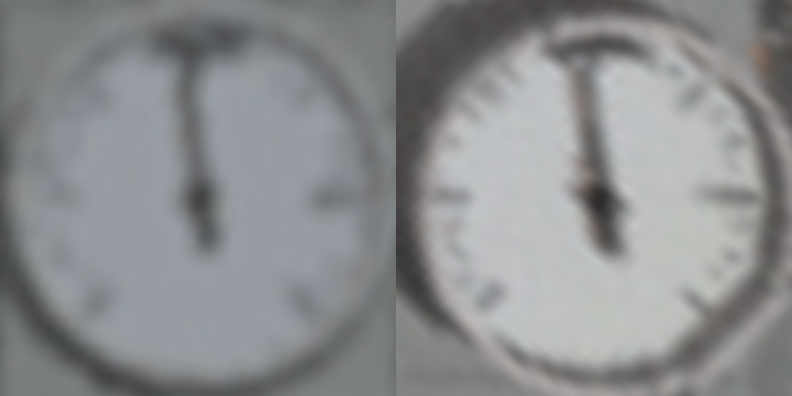

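apply_moves(
  steps=[
    {"x":0,"y":0,"z":-2,"spin":0},
    {"x":0,"y":0,"z":-1,"spin":0},
    {"x":0,"y":0,"z":-0.5,"spin":0},
  ],
  grip=0,
)

```text
time_s: 10.9
position: [0.5126, -0.1502, 0.1087]
tcp_rot: [[-0.233, 0.048, -0.971], [0.973, 0.012, -0.232], [0.001, -0.999, -0.05]]
force: [-1.8, -0.5, 8.6]
opening: 0.003
```

```bash
python3 dial.py 6
```

```text
10.9 [ 0.5126 -0.1502  0.1087] [-1.8 -0.5  8.6]
top needle deg from rest 136.0 rad 2.374 off (2, 10) dark 106.87234042553192
scene needle deg from rest 136.0 rad 2.374 off (2, 10) dark 90.06382978723404
```

View pics/d6.png

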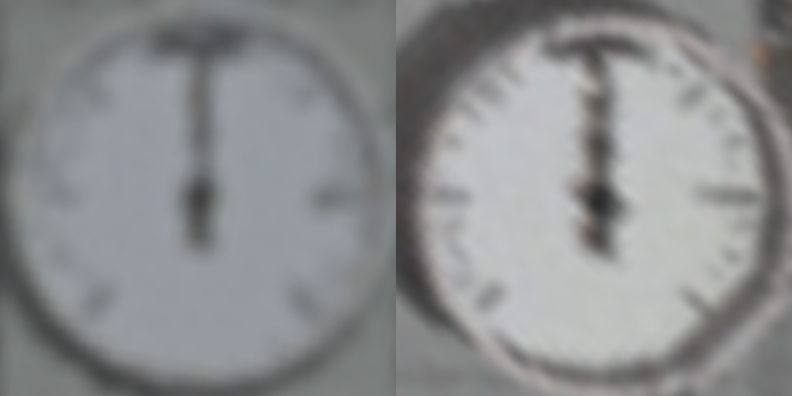

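```bash
python3 - <<'E'
from h import *
for i in range(76):
    imaging.capture("top")
    if i%15==0: s=read_state(); print(s['time_s'],s['position'].round(5),s['force'].round(1))
E
python3 dial.py 7; python3 look.py 11
```

```text
11.05 [ 0.51258 -0.15019  0.10871] [-2.6 -0.2  7.9]
11.8 [ 0.51253 -0.15018  0.10871] [-2.1 -0.5  7.5]
12.55 [ 0.51254 -0.15018  0.1087 ] [-2.7 -0.7  8.7]
13.3 [ 0.51255 -0.15019  0.10871] [-2.5 -0.8  8.2]
14.05 [ 0.51256 -0.15018  0.10872] [-1.4 -1.3  8.4]
14.8 [ 0.51254 -0.1502   0.10868] [-2.6 -0.2  7.7]
14.8 [ 0.5125 -0.1502  0.1087] [-2.6 -0.2  7.7]
top needle deg from rest 136.0 rad 2.374 off (2, 10) dark 106.65957446808511
scene needle deg from rest 136.0 rad 2.374 off (2, 10) dark 90.42553191489361
tester TCP mm [-134.4 -111.1  108.7] [-2.4 -0.1  8.2] 14.9
```

View pics/d7.png

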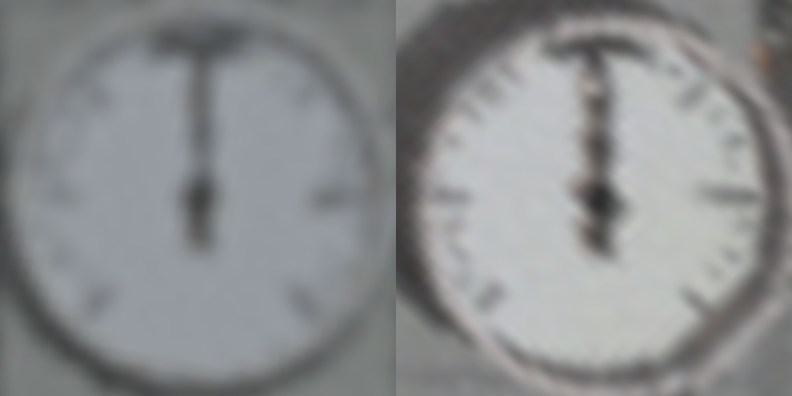

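View pics/s11.png

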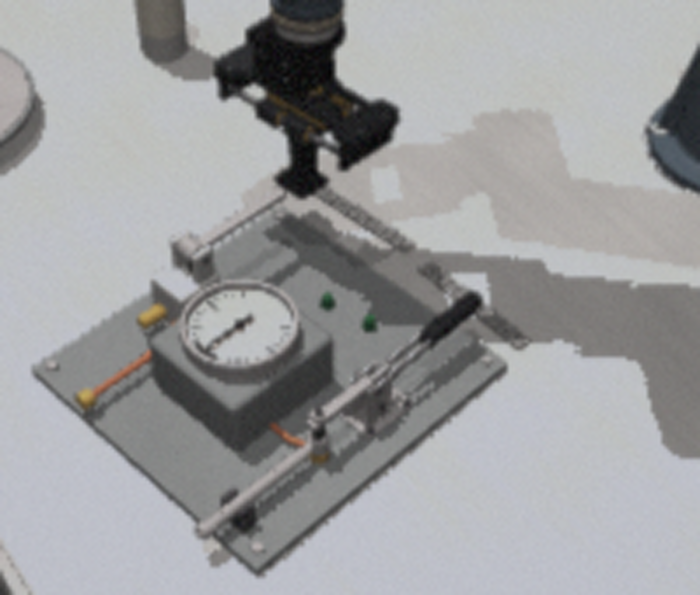

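The needle has stood on the centre mark for about 4 s, the clamp is flat and the gauge is seated, so I'm handing in.

```bash
python3 -c "
from rig import job
print(job.hand_in())"
```

```text
the job is handed in; nothing more can be done
None
```

I shut the toggle clamp first, then pressed the lever until the master needle stood on the 12 o'clock mark. I handed the job in at about 15 s of the 48 s allowed, with the arm still holding the lever there.

- **Clamp:** I pushed the handle down with closed fingers until it rested against its stop, pressing with about 25 N at the end. The stop gave by several mm under that push. After I released it, the handle lay flat, about 5 degrees up as specified, with the bar level on the gauge head. The pictures can't tell dead centre from the stop just past it, so "locked" rests on that firm push.
- **Lever:** The first touch on the paddle was about 10 mm off to one side, so I lifted, re-centred and pressed again in small steps. The needle approached the mark from below and never neared the 3 o'clock line.
- **Needle:** The top and scene cameras both read 2.37 rad, against 2.356 rad on the mark. My automatic needle reader gave some wrong angles along the way, so I also judged the needle by eye in the flattened dial pictures. It stayed put for about 4 s, with the arm moving under 0.1 mm and pushing with about 8 N.
- **Surroundings:** In the last scene view the gauge was seated under the clamp, and the strips, caps and paddle side looked undisturbed. That view was cropped, so I didn't recheck the hammer at the end, and I saw only part of the can.

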